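# Load block blanks into the tilted feed rail

### The job

Load the two pale spruce blanks into the tilted rail: set each one on the open loading apron at the high end, red sealed end pointing downhill, and let it slide down under the clear cover, so that both end up inside the tube, one behind the other, with the red ends facing the blue stop at the bottom. Leave the dark wood blank where it lies on the bench.

Things in the scene. Friction and masses are not known exactly. Their poses are not given: they have to be found in the camera images.
- blank_a_mid (a point): First pale spruce blank, a plain light-coloured wooden block with one end (the last 12 mm) sealed red. 56 mm long, 30 mm wide, 28 mm high, about 30 g. The point is its centre, half-way up (14 mm above the bench at the start); x runs along its length towards the red end, z is up.
- blank_b_mid (a point): Second pale spruce blank, the same as the first. 56 mm long, 30 mm wide, 28 mm high, about 30 g. The point is its centre, half-way up (14 mm above the bench at the start); x runs along its length towards the red end, z is up.
- dark_blank_mid (a point): Dark brown, nearly black wood blank, the same size and also with a red end: not wanted, stays on the bench. 56 x 30 x 28 mm. The point is its centre, half-way up; x axis along its length towards the red end.
- rail_stop (a point): Fixed waxed-metal rail tilted 28 degrees. Point: on its floor, mid-width, at the blue stop, 35 mm above the bench; x downhill along the floor, z square to it. From x -130 mm to 0 a tube, 42 wide, 36 high inside, clear roof; from -240 to -130 the open apron (centre -185, 122 above the bench) with 10 mm high guides closing in from 90 to 42 mm apart. Blanks let go on it, even level, slide home by themselves.
Not all that is in view belongs to the job. Leave any turquoise look-alike of the part that bears blank_a_mid alone. Leave any pink look-alike of the part that bears blank_b_mid alone.

How it is judged:
By the outcome, as a careful person would: the job done as asked, in the order asked, and still so for the second after the job is handed in, with the robot touching nothing.
It also fails if it takes over 51 s, if anything falls off the work surface, if the arm or the gripper's body presses on something with over 40 N, if the wrist force passes 120 N, or if a joint passes its speed limit or range.

### The arm

A 7-joint arm with a two-finger parallel gripper is mounted at the origin on the work surface. World frame = base frame: x ahead of the robot, y to its left, z up, the work surface at z = 0. Lengths are in m, angles in rad, forces in N, time in s.
With the tool pointing down it reaches from about 0.425 to 0.95 m from the base axis. Payload 16.7 kg.
Tool frame: the origin (TCP) lies at the very end of the fingers, on their centre line; the grasp point (between the pads) lies 19 mm behind it (robot.grip_point_offset is the distance from the TCP to the grasp point, in m); z points along the fingers, x is the direction in which the jaws open and shut, and the axes are right-handed (so a half turn about z gives the same grasp; the last joint's range is limited). The gripper opens to 94 mm and grips with 3 to 60 N. Pads are 16 mm wide; open, the fingers measure 119 mm over their backs; the gripper's body (75 mm by 177 mm) begins 78 mm behind the grasp point.
Start: joints at [1.185, 0.426, 0.074, 1.606, -0.034, 1.111, -0.067], TCP at [0.158, -0.656, 0.178] pointing down, gripper open.
Joint ranges: [-2.85, 2.85], [-0.5, 2.14], [-1.23, 1.37], [0.21, 2.46], [-1.02, 4.16], [0.16, 2.05], [-2.73, 2.73]. Speed limits (rad/s): [1.89, 1.89, 2.39, 2.39, 3.01, 3.01, 3.01].

### API

Orientations are given as a 3x3 rotation matrix whose columns are the frame's x, y, z axes.
In Python, from cell import monitor, optics, workorder, find_in, masks_of, landmark_of, robot gives the robot as it stands.
- The arm moves only by the tool step_arm, never from a script. Its argument "moves" is a list of rows, each an object with "travel": the shift along the tool's x, y, z in units of 0.15 m (1.0 is 0.15 m), a list of three; "dr": the turn, a rotation vector about the tool's x, y, z in units of 30 degrees (1.0 is 30 degrees), a list of three. In form: [{"travel": [x, y, z], "dr": [ax, ay, az]}, ...]. A call has 1 to 5 rows; each row is the pose to reach, as a shift and turn from the pose measured when the call began, along the tool's axes at that moment; what a row does not reach only later rows make up. A row lasts 1/8 s, in which the tool goes at most 62.5 mm and 10.7 degrees, less where a joint would pass 70% of its speed; a pose out of reach is approached as far as the arm can. A call with a number of a shift or a turn outside -1 to 1 is refused whole. A call with a gripper value outside its range is refused whole. "fingers" is the opening, from -1 (shut) to 1 (fully open), set as the call begins (left out, the last holds). The fingers move at their own pace and stop on an object; "squeeze" is the grip in N (left out, the last holds). Time passes only in rows, so rows that repeat a pose let the fingers close. It gives the time, the measured TCP pose, the force and the opening at its end, in the units of the state.
- monitor.get_state(): the state, without advancing time (a new reading comes with each control period).
- optics.snapshot(name): name is "scene" or "top" or "wrist"; returns (picture, depth): 420x560x3 uint8, red, green, blue; 420x560 float32, m along the optical axis (not along the pixel's ray), 0 where there is no reading.
- optics.get_calibration(name): a dict with "intrinsics" (3x3 intrinsics, pixels), "dist_coeffs" ([k1, k2, p1, p2, k3] as OpenCV has them; the pictures are not rectified), "R" (3x3) and "t" (3): a world point X has camera coordinates R X + t. Camera axes: x right, y down, z forward; pixel columns grow to the right and rows downward; lengths in m; the calibration is good to about 2 mm. A picture is of the moment at which its call begins: read the wrist's pose just before it. get_calibration takes no time and is no camera call; for the wrist camera it gives the pose at the moment of the call.
- workorder.job_done(): hands the job in, once; it reports no verdict.
Trained networks look in the newest picture that a camera, given by its name, has taken for a name from the list of things; names that differ only in an ending like _2 or _b are one class to them, and where a whole thing is asked for, a point or a joint stands for the part that bears it (a point fixed in the world has none). Each returns a list of dicts, best first, with "score" (0 to 1); they miss things now and then, are a little off and sometimes report something else, mostly with a low value. They report only what shows in the picture. A call takes as long as a camera call. They do not tell look-alikes from the thing itself.
- find_in(camera, thing): "point" ([row, column] in pixels, amid what is visible of it).
- masks_of(camera, thing): "mask" (420x560 bool, what is visible of it) and "point" ([row, column] in pixels, amid what is visible of it).
- landmark_of(camera, thing): "point" ([row, column] in pixels: a listed point, or the origin of a listed thing).
The state is a dict: "clock": time; "joints": joint angles; "qd": joint speeds; "tau": joint torques, N m; "tcp_pos": TCP position; "tcp_rot": TCP orientation; "ft_force": force on the tool from outside, world axes, zero at the start; "moment": the same for the moment, N m; "grip_width": finger opening in m.
Only numpy, scipy, OpenCV 4.12 (cv2) and the standard library are available. Lean on these libraries where they do the work, as an engineer would, in place of code of your own. Each camera call takes 0.05 s, during which the arm holds its last target.

## Working session

There is one attempt and no reset: what is moved stays moved. The work goes in short steps, Python scripts to look and compute and a tool call to move; the robot and the scene stay as the last step left them, time stands still between calls to the robot, and variables do not carry over. Pictures are saved under pics/ and viewed, and the job is handed in when it is done.

Besides the shell and the picture viewer there is one more tool, called after "Call:" as name(argument=value, ...), one argument or row to a line, values as JSON. step_arm: Moves the arm, as the interface text tells. Shifts and turns lie within -1 to 1; 1 stands for 0.15 m of shift or 30 degrees of turn. Its arguments: {"type":"object","properties":{"moves":{"type":"array"},"fingers":{"type":"number"},"squeeze":{"type":"number"}},"required":["moves"]}

```bash
ls; mkdir -p pics
python3 - <<'E'
from cell import monitor, optics
import cv2
s=monitor.get_state();print(s['clock'],s['tcp_pos'],s['tcp_rot'],s['grip_width'])
for n in ['scene','top']:
    p,d=optics.snapshot(n);cv2.imwrite(f'pics/{n}0.png',p[:,:,::-1])
    c=optics.get_calibration(n);print(c)
E
```

```text
pics
0.0 [ 0.1581599  -0.65570967  0.1773851 ] [[ 2.34527951e-01 -9.72109288e-01 -4.14985797e-04]
 [-9.72108522e-01 -2.34528290e-01  1.22612326e-03]
 [-1.28925172e-03  1.15851052e-04 -9.99999162e-01]] 0.09412071871829608
{'intrinsics': array([[448.15356311,   0.        , 277.098302  ],
       [  0.        , 448.15356311, 205.83684665],
       [  0.        ,   0.        ,   1.        ]]), 'dist_coeffs': array([-0.0045039,  0.       ,  0.       ,  0.       ,  0.       ]), 'R': array([[ 0.83287145,  0.55335718,  0.01099927],
       [ 0.39576571, -0.58154877, -0.71075349],
       [-0.38690393,  0.59631943, -0.70335516]]), 't': array([-0.45382644, -0.17136492,  1.19037129])}
{'intrinsics': array([[424.19106139,   0.        , 284.94798531],
       [  0.        , 424.19106139, 217.71303182],
       [  0.        ,   0.        ,   1.        ]]), 'dist_coeffs': array([0.00134907, 0.        , 0.        , 0.        , 0.        ]), 'R': array([[ 1.61251122e-02, -9.99867869e-01,  2.05551297e-03],
       [-9.89338926e-01, -1.62528257e-02, -1.44721579e-01],
       [ 1.44735865e-01,  3.00052708e-04, -9.89470282e-01]]), 't': array([-0.02108278,  0.52088536,  0.93830614])}
```

View pics/scene0.png

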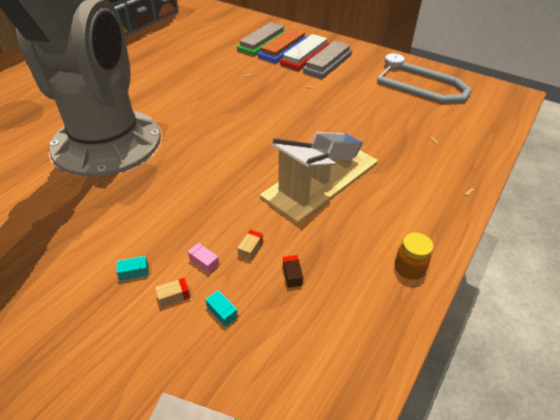

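View pics/top0.png

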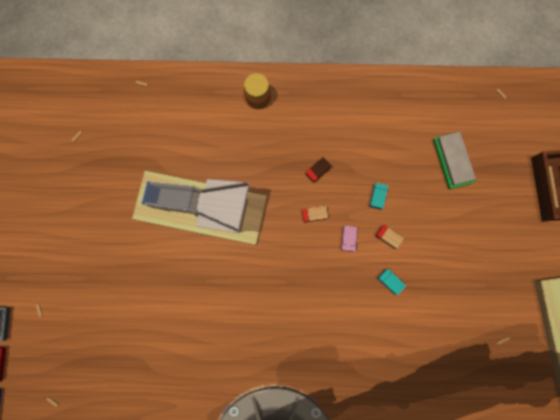

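The scene picture has the two pale blanks at about (row 245, col 250) and (292, 172). In the top picture they are at (214, 316) and (237, 390). The dark blank is at (169, 319), and the turquoise and pink ones are distractors. The rail runs from the apron at (205, 222) to the stop at (195, 150), so downhill is +y.

```bash
cat > h.py <<'E'
import numpy as np, cv2
from cell import monitor, optics, find_in, masks_of, landmark_of
def world(c,uv,d=None,z=None):
    uv=np.asarray(uv,float).reshape(-1,1,2)
    n=cv2.undistortPoints(uv,c['intrinsics'],c['dist_coeffs']).reshape(-1,2)
    r=np.c_[n,np.ones(len(n))]
    R,t=np.array(c['R']),np.array(c['t'])
    if d is not None: return (r*np.asarray(d).reshape(-1,1)-t)@R
    C=-R.T@t; w=r@R
    return C+w*((z-C[2])/w[:,2])[:,None]
def proj(c,X):
    return cv2.projectPoints(np.asarray(X,float).reshape(-1,1,3),cv2.Rodrigues(np.array(c['R']))[0],np.array(c['t']),c['intrinsics'],c['dist_coeffs'])[0].reshape(-1,2)
def blanks(cam,p,d,z=0.028):
    c=optics.get_calibration(cam)
    out=[]
    for m in masks_of(cam,'blank_a_mid'):
        v,u=np.nonzero(m['mask']); 
        if len(v)<20: continue
        W=world(c,np.c_[u,v],d[v,u]); col=p[v,u].astype(int)
        red=(col[:,0]>130)&(col[:,1]<70)&(col[:,2]<70)
        top=(W[:,2]>.021)&(W[:,2]<.036)
        P=W[top][:,:2]
        if len(P)<10: continue
        (cx,cy),(w,h),a=cv2.minAreaRect(P.astype(np.float32)*1000)
        box=cv2.boxPoints(((cx,cy),(w,h),a))
        e=box[1]-box[0],box[2]-box[1]
        L=max(e,key=np.linalg.norm); yaw=np.arctan2(L[1],L[0])
        if red.sum()>2:
            rv=W[red][:,:2].mean(0)*1000-[cx,cy]
            if rv@[np.cos(yaw),np.sin(yaw)]<0: yaw+=np.pi
        yaw=(yaw+np.pi)%(2*np.pi)-np.pi
        print(cam,'%.2f'%m['score'],np.round(m['point']),'c',np.round([cx,cy],1),'wh',np.round([w,h],1),'yaw',round(np.degrees(yaw),1),'red',red.sum(),'col',np.median(col,0),'zmax',np.round(np.percentile(W[:,2],90),4),'cent',np.round(P.mean(0),4))
E
python3 - <<'E'
from h import *
for n in ['top','scene']:
    p,d=optics.snapshot(n); np.savez(f'{n}.npz',p=p,d=d)
    blanks(n,p,d)
    c=optics.get_calibration(n)
    for m in landmark_of(n,'rail_stop'):
        u,v=m['point'][1],m['point'][0]
        print('stop',m['score'],m['point'],world(c,[u,v],z=.035))
E
```

```text
top 0.92 [237. 387.] c [ 483.9 -255.6] wh [56.2 30. ] yaw 57.1 red 61 col [187. 134.  85.] zmax 0.0288 cent [ 0.4839 -0.2548]
top 0.91 [195. 380.] c [ 580.4 -231.8] wh [30.4 56.6] yaw -13.8 red 0 col [ 50.  154.  138.5] zmax 0.0289 cent [ 0.5802 -0.2312]
top 0.74 [286. 390.] c [ 380.3 -257.7] wh [55.9 30.2] yaw 45.7 red 0 col [ 43. 162. 147.] zmax 0.0289 cent [ 0.3804 -0.257 ]
stop 0.65 [199.0, 160.5] [[0.5607405  0.27698567 0.035     ]]
scene 0.92 [296. 174.] c [ 484.1 -260.5] wh [56.2 31.9] yaw 55.5 red 78 col [236. 115.  64.] zmax 0.0296 cent [ 0.4854 -0.262 ]
scene 0.64 [310. 221.] c [ 581.2 -236.9] wh [30.6 57.6] yaw -13.5 red 0 col [  0. 218. 201.] zmax 0.0299 cent [ 0.5827 -0.2381]
stop 0.87 [152.2, 348.5] [[0.57108604 0.28005104 0.035     ]]
```

Run:
```python
from h import *
for n,rc in [('top',(214,316)),('scene',(245,250))]:
    z=np.load(n+'.npz');p,d=z['p'],z['d'];c=optics.get_calibration(n)
    r0,c0=rc; v,u=np.mgrid[r0-22:r0+23,c0-22:c0+23];v=v.ravel();u=u.ravel()
    W=world(c,np.c_[u,v],d[v,u]);m=(W[:,2]>.021)&(W[:,2]<.036)
    P=W[m]; 
    img=np.zeros((45,45),np.uint8);img[(v-r0+22)[m],(u-c0+22)[m]]=1
    k,l=cv2.connectedComponents(img); ll=l[(v-r0+22)[m],(u-c0+22)[m]]
    for i in range(1,k):
        Q=P[ll==i]
        if len(Q)<30: continue
        col=np.median(p[v[m][ll==i],u[m][ll==i]],0)
        print(n,len(Q),cv2.minAreaRect(Q[:,:2].astype(np.float32)*1000),Q.mean(0),col)
# rail
z=np.load('top.npz');p,d=z['p'],z['d'];c=optics.get_calibration('top')
v,u=np.mgrid[165:250,125:275];v=v.ravel();u=u.ravel()
W=world(c,np.c_[u,v],d[v,u])
m=W[:,2]>.05
print(W[m].min(0),W[m].max(0))
img=p[150:260,120:290,::-1];cv2.imwrite('pics/rail_top.png',cv2.resize(img,None,fx=4.7,fy=4.7,interpolation=cv2.INTER_CUBIC))
h=np.clip((W[:,2].reshape(85,150))*1200,0,255).astype(np.uint8)
cv2.imwrite('pics/rail_h.png',cv2.resize(cv2.applyColorMap(h,cv2.COLORMAP_JET),None,fx=5,fy=5,interpolation=0))
s=np.load('scene.npz')['p'][115:235,245:395,::-1];cv2.imwrite('pics/rail_sc.png',cv2.resize(s,None,fx=5,fy=5,interpolation=cv2.INTER_CUBIC))
```

```text
top 314 ((535.6703491210938, -80.51155090332031), (30.35008430480957, 55.744712829589844), 8.688128471374512) [ 0.53518608 -0.08055707  0.02690223] [189.  137.5  87. ]
scene 367 ((535.4063720703125, -85.42828369140625), (31.731340408325195, 57.90705108642578), 9.00502872467041) [ 0.53688266 -0.08733204  0.02782992] [241. 186. 108.]
[ 0.37986558 -0.01289568  0.05005304] [0.5958961  0.31139706 1.00385273]
```

View pics/rail_top.png

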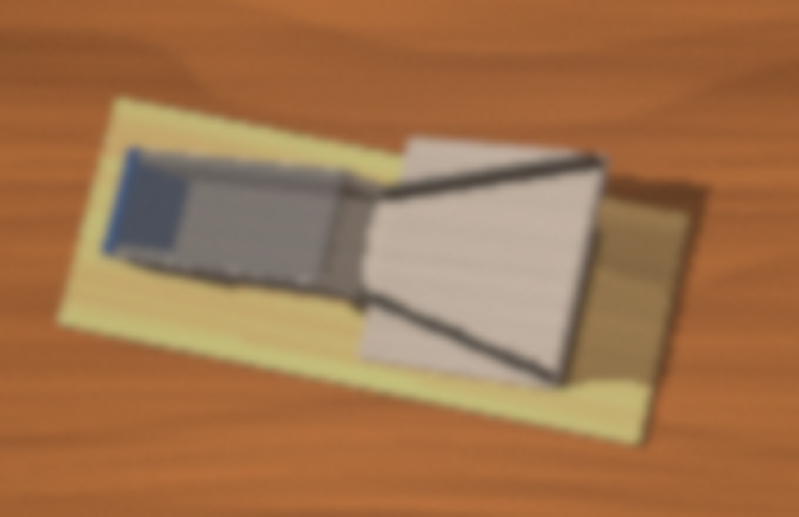

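View pics/rail_h.png

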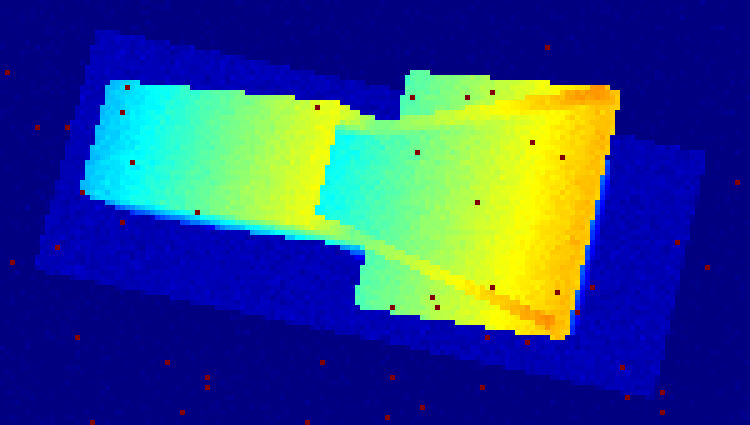

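View pics/rail_sc.png

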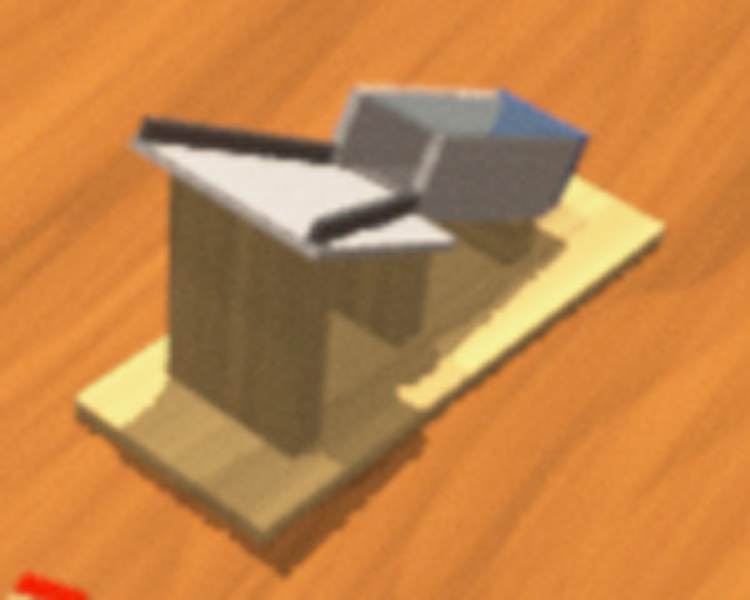

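Run:
```python
from h import *
for n,(a,b,e,f) in [('top',(165,255,125,275)),('scene',(125,225,255,385))]:
    z=np.load(n+'.npz');p,d=z['p'],z['d'];c=optics.get_calibration(n)
    v,u=np.mgrid[a:b,e:f];v=v.ravel();u=u.ravel()
    W=world(c,np.c_[u,v],d[v,u]);ok=(d[v,u]>.1)&(W[:,2]<.25);W=W[ok];v=v[ok];u=u[ok]
    b_=(W[:,2]>.006)&(W[:,2]<.016)
    # base comp
    print(n,'base',cv2.minAreaRect(W[b_][:,:2].astype(np.float32)*1000), np.median(W[b_][:,2]))
    # apron plane: bright greyish pixels
    col=p[v,u].astype(int)
    g=(col.min(1)>150)&(np.ptp(col,axis=1)<60)&(W[:,2]>.08)
    Q=W[g]
    for _ in range(4):
        m=Q.mean(0);nv=np.linalg.svd(Q-m)[2][2];nv*=np.sign(nv[2]);r=(Q-m)@nv
        Q=Q[abs(r)<2.5*r.std()]
    dn=nv[:2]/np.linalg.norm(nv[:2])
    print(' apron n',len(Q),m,nv,'tilt',np.degrees(np.arccos(nv[2])),'yaw',np.degrees(np.arctan2(dn[1],dn[0])),r.std())
    print(' apron rect',cv2.minAreaRect(Q[:,:2].astype(np.float32)*1000))
    ps=np.radians(np.degrees(np.arctan2(dn[1],dn[0])));
    for ps in [np.radians(101),]:
        D=np.array([np.cos(ps),np.sin(ps)]);S=np.array([-D[1],D[0]])
        A=W[W[:,2]>.04]
        print(' s-range apron', np.percentile(Q[:,:2]@D,[0,1,99,100]),np.percentile(Q[:,:2]@S,[0,1,99,100]))
        h=A[A[:,1]>.18]
        print(' tube', np.percentile(h[:,:2]@D,[0,1,99,100]),np.percentile(h[:,:2]@S,[0,1,99,100]))
```

```text
top base ((549.7681884765625, 197.96533203125), (311.9371643066406, 120.64419555664062), 79.15463256835938) 0.011392335836118872
 apron n 1419 [0.53297254 0.12233702 0.12217233] [0.08907079 0.46027206 0.88329838] tilt 27.957159257968264 yaw 79.04763190211634 0.0011290786353426257
 apron rect ((535.4534912109375, 126.85342407226562), (102.5285415649414, 101.21439361572266), 78.50518035888672)
 s-range apron [-0.03849708 -0.03376844  0.07213808  0.07911616] [-0.60909494 -0.60448012 -0.49725402 -0.49279294]
 tube [0.06836594 0.07109077 0.19468281 0.20119433] [-0.64233277 -0.63539335 -0.54798676 -0.54379564]
scene base ((548.5322265625, 187.70626831054688), (301.743896484375, 122.20291137695312), 79.01433563232422) 0.01231444875248321
 apron n 451 [0.53975191 0.11203236 0.12601322] [0.09078127 0.4583021  0.88414815] tilt 27.853126320951237 yaw 78.79578858530881 0.0004607480636085859
 apron rect ((542.7056274414062, 121.33617401123047), (107.4346923828125, 93.1548080444336), 77.95259094238281)
 s-range apron [-0.04504698 -0.04208947  0.06635487  0.07012443] [-0.61093717 -0.60662132 -0.49832932 -0.49331336]
 tube [0.06723412 0.06837805 0.18456119 0.19634573] [-0.64128455 -0.63860221 -0.54797471 -0.54542436]
```

Run:
```python
from h import *
ps=np.radians(79);D=np.array([np.cos(ps),np.sin(ps)]);S=np.array([-D[1],D[0]])
for n,(a,b,e,f) in [('top',(165,255,125,275)),('scene',(125,225,255,385))]:
    z=np.load(n+'.npz');p,d=z['p'],z['d'];c=optics.get_calibration(n)
    v,u=np.mgrid[a:b,e:f];v=v.ravel();u=u.ravel()
    W=world(c,np.c_[u,v],d[v,u]);ok=(d[v,u]>.1)&(W[:,2]<.17)&(W[:,2]>.04);W=W[ok]
    s=W[:,:2]@D;l=W[:,:2]@S
    print(n,np.percentile(s,[.2,1,99,99.8]))
    for lo in np.arange(.0,.34,.02):
        k=(s>lo)&(s<lo+.02)
        if k.sum()>20: print('  s%.2f'%lo,k.sum(),'lat',np.round(np.percentile(l[k],[1,50,99]),4),'mid',np.round(np.percentile(l[k],[1,99]).mean(),4),'z',np.round(np.percentile(W[k,2],[5,50,95]),4))
```

```text
top [0.17266504 0.17375614 0.40617235 0.40959461]
  s0.16 201 lat [-0.5532 -0.5007 -0.4496] mid -0.5014 z [0.1425 0.1457 0.1505]
  s0.18 469 lat [-0.5533 -0.5012 -0.4499] mid -0.5016 z [0.1319 0.1396 0.1504]
  s0.20 437 lat [-0.5542 -0.5007 -0.4495] mid -0.5018 z [0.1233 0.1292 0.1406]
  s0.22 411 lat [-0.5534 -0.501  -0.4494] mid -0.5014 z [0.1125 0.1188 0.1293]
  s0.24 405 lat [-0.5536 -0.5009 -0.4496] mid -0.5016 z [0.1021 0.1079 0.1191]
  s0.26 323 lat [-0.5536 -0.5018 -0.4507] mid -0.5021 z [0.0921 0.0989 0.11  ]
  s0.28 340 lat [-0.5277 -0.5021 -0.4747] mid -0.5012 z [0.0814 0.1099 0.13  ]
  s0.30 229 lat [-0.5281 -0.4982 -0.4745] mid -0.5013 z [0.0817 0.1186 0.125 ]
  s0.32 219 lat [-0.5279 -0.4987 -0.4745] mid -0.5012 z [0.0886 0.1084 0.1143]
scene [0.16843639 0.16962246 0.39477106 0.4039551 ]
  s0.16 414 lat [-0.5551 -0.505  -0.4525] mid -0.5038 z [0.0488 0.131  0.1522]
  s0.18 1008 lat [-0.554  -0.5114 -0.4587] mid -0.5063 z [0.0461 0.0971 0.1425]
  s0.20 170 lat [-0.5557 -0.5018 -0.4596] mid -0.5077 z [0.1224 0.1295 0.1407]
  s0.22 148 lat [-0.5559 -0.5017 -0.4647] mid -0.5103 z [0.1127 0.1191 0.1302]
  s0.24 144 lat [-0.5555 -0.5059 -0.4681] mid -0.5118 z [0.1016 0.1087 0.1196]
  s0.26 254 lat [-0.5544 -0.511  -0.476 ] mid -0.5152 z [0.0419 0.0956 0.1141]
  s0.28 285 lat [-0.5308 -0.509  -0.4755] mid -0.5031 z [0.0594 0.1094 0.1302]
  s0.30 205 lat [-0.5302 -0.5072 -0.4787] mid -0.5044 z [0.0733 0.0976 0.1218]
  s0.32 175 lat [-0.531  -0.5272 -0.4786] mid -0.5048 z [0.0626 0.0858 0.1114]
```

```bash
cat > go.py <<'E'
import sys
from h import *
from scipy.spatial.transform import Rotation as Ro
def target(pos,jaw,tilt=False):
    if tilt:
        ps=np.radians(79.);t=np.radians(28.)
        dn=np.array([np.cos(ps)*np.cos(t),np.sin(ps)*np.cos(t),-np.sin(t)])
        z=-np.array([np.cos(ps)*np.sin(t),np.sin(ps)*np.sin(t),np.cos(t)])
        x=np.array([np.cos(ps-np.pi/2),np.sin(ps-np.pi/2),0])
    else:
        z=np.array([0,0,-1.]);a=np.radians(jaw);x=np.array([np.cos(a),np.sin(a),0])
    return np.array(pos),np.c_[x,np.cross(z,x),z]
def need(pos,R):
    s=monitor.get_state();R0=np.array(s['tcp_rot']);p0=np.array(s['tcp_pos'])
    tr=R0.T@(pos-p0)/.15; dr=np.degrees(Ro.from_matrix(R0.T@R).as_rotvec())/30
    print('t',round(s['clock'],2),'p',np.round(p0,4),'w',round(s['grip_width'],4),'F',np.round(s['ft_force'],1),'q',np.round(s['joints'],2))
    print('travel',np.round(tr,3),'dr',np.round(dr,3),'rows>=',np.ceil(max(np.linalg.norm(tr)*150/62.5,np.linalg.norm(dr)*30/10.7)))
if __name__=='__main__':
    a=[float(x) for x in sys.argv[1:5]]; need(*target(a[:3],a[3],len(sys.argv)>5))
E
python3 go.py .484 -.258 .15 -33.7
```

```text
t 0.4 p [ 0.1583 -0.6561  0.178 ] w 0.0942 F [ 0.2  0.3 -0.6] q [ 1.18  0.43  0.07  1.61 -0.03  1.11 -0.07]
travel [-2.071 -2.733  0.187] dr [-0.     0.    -1.425] rows>= 9.0
```

Call:
step_arm(
  moves=[
    {"travel":[-0.25,-0.33,0],"dr":[0,0,-0.2]},
    {"travel":[-0.5,-0.66,0],"dr":[0,0,-0.4]},
    {"travel":[-0.75,-1,0],"dr":[0,0,-0.6]},
    {"travel":[-0.75,-1,0],"dr":[0,0,-0.6]},
  ],
  fingers=0.4,
)

```text
clock: 0.9
tcp_pos: [0.2815, -0.5081, 0.1785]
tcp_rot: [[0.53, -0.848, 0.001], [-0.848, -0.53, 0.001], [0.0, -0.002, -1.0]]
ft_force: [-0.4, 0.2, -0.1]
grip_width: 0.0656
```

```bash
python3 go.py .484 -.258 .15 -33.7
```

```text
t 0.9 p [ 0.2815 -0.5081  0.1785] w 0.0656 F [-0.4  0.2 -0.1] q [ 1.    0.28 -0.06  1.82  0.02  1.05 -0.07]
travel [-0.698 -2.028  0.193] dr [-0.003 -0.001 -0.809] rows>= 6.0
```

Call:
step_arm(
  moves=[
    {"travel":[-0.12,-0.33,0],"dr":[0,0,-0.2]},
    {"travel":[-0.24,-0.66,0],"dr":[0,0,-0.4]},
    {"travel":[-0.35,-1,0],"dr":[0,0,-0.6]},
    {"travel":[-0.35,-1,0.0],"dr":[0,0,-0.8]},
    {"travel":[-0.35,-1,0.0],"dr":[0,0,-0.8]},
  ],
)

```text
clock: 1.52
tcp_pos: [0.3806, -0.3845, 0.1788]
tcp_rot: [[0.829, -0.56, 0.001], [-0.56, -0.829, 0.0], [0.001, -0.001, -1.0]]
ft_force: [-0.6, -0.6, 0.9]
grip_width: 0.0659
```

```bash
python3 go.py .484 -.258 .15 -33.7
```

```text
t 1.52 p [ 0.3806 -0.3845  0.1788] w 0.0659 F [-0.6 -0.6  0.9] q [ 0.85  0.22 -0.21  1.9   0.05  1.03  0.03]
travel [ 0.099 -1.085  0.193] dr [-0.002 -0.002 -0.011] rows>= 3.0
```

Call:
step_arm(
  moves=[
    {"travel":[0.03,-0.35,0],"dr":[0,0,0]},
    {"travel":[0.07,-0.7,0],"dr":[0,0,0]},
    {"travel":[0.1,-1,0.1],"dr":[0,0,0]},
    {"travel":[0.1,-1,0.2],"dr":[0,0,0]},
    {"travel":[0.1,-1,0.2],"dr":[0,0,0]},
  ],
)

```text
clock: 2.15
tcp_pos: [0.4757, -0.2697, 0.1478]
tcp_rot: [[0.827, -0.562, -0.001], [-0.562, -0.827, 0.001], [-0.001, -0.0, -1.0]]
ft_force: [-1.4, -0.4, 0.1]
grip_width: 0.0655
```

```bash
python3 go.py .484 -.258 .004 -33.7
python3 - <<'E'
from h import *
c=optics.get_calibration('wrist')
p,d=optics.snapshot('wrist'); cv2.imwrite('pics/w1.png',p[:,:,::-1]);print(c['R'],c['t'])
blanks('wrist',p,d)
E
```

```text
t 2.15 p [ 0.4757 -0.2697  0.1478] w 0.0655 F [-1.4 -0.4  0.1] q [ 0.65  0.27 -0.29  1.91  0.09  0.98 -0.28]
travel [ 0.004 -0.095  0.959] dr [-0.001  0.003 -0.018] rows>= 3.0
[[ 8.27256270e-01 -5.61824646e-01 -3.62068405e-04]
 [-5.37690117e-01 -7.91906015e-01  2.89437734e-01]
 [-1.62899977e-01 -2.39244500e-01 -9.57196775e-01]] [-0.54468087  0.02149292  0.37700816]
wrist 0.85 [107. 347.] c [ 580.7 -235.8] wh [30.9 56.1] yaw -13.4 red 0 col [ 16. 143. 133.] zmax 0.0301 cent [ 0.5805 -0.2356]
wrist 0.80 [229. 204.] c [ 381.5 -261.1] wh [55.6 30.3] yaw 46.9 red 0 col [ 12. 162. 150.] zmax 0.0294 cent [ 0.3854 -0.2557]
wrist 0.74 [182. 280.] c [ 484.4 -259.4] wh [57.  29.4] yaw 56.4 red 351 col [177. 131.  81.] zmax 0.0297 cent [ 0.4853 -0.2585]
```

View pics/w1.png

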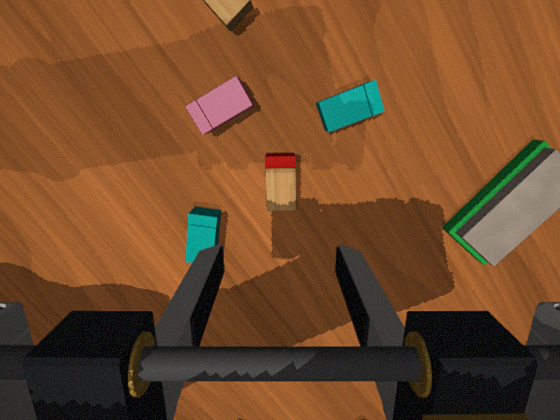

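The wrist view agrees with the other two cameras: blank A is at pixel (182, 280), its red end is up-image, and it sits between the fingers. I'm going down to it.

Call:
step_arm(
  moves=[
    {"travel":[0.01,-0.09,0.25],"dr":[0,0,0]},
    {"travel":[0.01,-0.09,0.5],"dr":[0,0,0]},
    {"travel":[0.01,-0.09,0.75],"dr":[0,0,0]},
    {"travel":[0.01,-0.09,0.93],"dr":[0,0,0]},
    {"travel":[0.01,-0.09,0.95],"dr":[0,0,0]},
  ],
)

```text
clock: 2.88
tcp_pos: [0.4839, -0.2607, 0.0057]
tcp_rot: [[0.825, -0.565, -0.001], [-0.565, -0.825, 0.001], [-0.001, 0.0, -1.0]]
ft_force: [-0.5, -1.3, 0.3]
grip_width: 0.0661
```

```bash
python3 go.py .4844 -.259 .004 -33.6
```

```text
t 2.88 p [ 0.4839 -0.2607  0.0057] w 0.0661 F [-0.5 -1.3  0.3] q [ 0.59  0.46 -0.27  2.01  0.18  0.7  -0.39]
travel [-0.004 -0.012  0.011] dr [ 0.     0.003 -0.026] rows>= 1.0
```

Call:
step_arm(
  moves=[
    {"travel":[0,-0.01,0.0],"dr":[0,0,-0.02]},
    {"travel":[0,-0.01,0.0],"dr":[0,0,-0.02]},
    {"travel":[0,-0.01,0.0],"dr":[0,0,-0.02]},
    {"travel":[0,-0.01,0.0],"dr":[0,0,-0.02]},
  ],
  fingers=-1,
  squeeze=15,
)

```text
clock: 3.38
tcp_pos: [0.485, -0.2597, 0.0062]
tcp_rot: [[0.831, -0.556, -0.0], [-0.556, -0.831, 0.0], [-0.001, 0.0, -1.0]]
ft_force: [-0.7, -0.2, -0.1]
grip_width: 0.0291
```

Call:
step_arm(
  moves=[
    {"travel":[0,0,-0.15],"dr":[0,0,0]},
    {"travel":[0,0,-0.45],"dr":[0,0,0]},
    {"travel":[0,0,-0.75],"dr":[0,0,0]},
    {"travel":[0,0,-1],"dr":[0,0,0]},
    {"travel":[0,0,-1],"dr":[0,0,0]},
  ],
)

```text
clock: 4.0
tcp_pos: [0.4866, -0.2604, 0.1592]
tcp_rot: [[0.831, -0.556, 0.004], [-0.556, -0.831, -0.002], [0.004, -0.0, -1.0]]
ft_force: [-0.2, -0.3, -1.0]
grip_width: 0.0005
```

```bash
python3 go.py .5351 .1196 .20 0 t
```

```text
t 4.0 p [ 0.4866 -0.2604  0.1592] w 0.0005 F [-0.2 -0.3 -1. ] q [ 0.64  0.26 -0.31  1.89  0.09  1.   -0.3 ]
travel [-1.139 -2.286 -0.276] dr [-0.92   0.177 -0.746] rows>= 7.0
```

The grip was lost: the opening is 0.0005 m. I'll look before doing anything else.

Run:
```python
from h import *
c=optics.get_calibration('wrist')
p,d=optics.snapshot('wrist'); cv2.imwrite('pics/w2.png',p[:,:,::-1])
blanks('wrist',p,d)
```

```text
wrist 0.78 [123. 343.] c [ 579.3 -235.1] wh [30.3 56.7] yaw -13.1 red 0 col [ 15. 139. 129.] zmax 0.0271 cent [ 0.5793 -0.2347]
wrist 0.67 [188. 277.] c [ 482.6 -258.3] wh [56.7 29.8] yaw 56.9 red 335 col [168.  89.  55.] zmax 0.027 cent [ 0.4834 -0.2574]
wrist 0.55 [242. 203.] c [ 379.3 -261. ] wh [56.7 30.3] yaw 47.4 red 0 col [ 10. 157. 145.] zmax 0.027 cent [ 0.3805 -0.26  ]
```

View pics/w2.png

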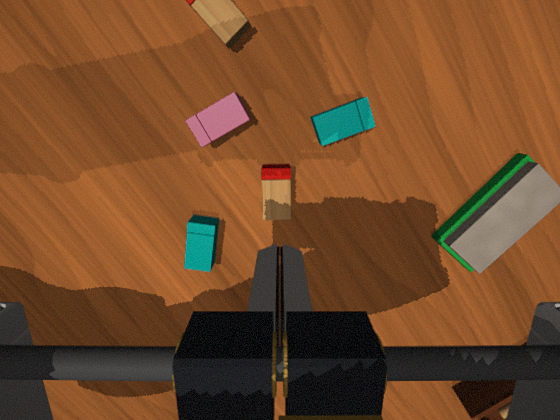

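Blank A is still standing at its start pose, pixel (188, 277), so the fingers slid off it. I'll retry lower, with a firmer grip and a longer wait.

Call:
step_arm(
  moves=[
    {"travel":[0,0,0],"dr":[0,0,0]},
    {"travel":[0,0,0],"dr":[0,0,0]},
    {"travel":[0,0,0.2],"dr":[0,0,0]},
    {"travel":[0,0,0.45],"dr":[0,0,0]},
    {"travel":[0,0,0.7],"dr":[0,0,0]},
  ],
  fingers=0.4,
  squeeze=35,
)

```text
clock: 4.72
tcp_pos: [0.4847, -0.2597, 0.0497]
tcp_rot: [[0.831, -0.556, -0.0], [-0.556, -0.831, 0.0], [-0.0, 0.0, -1.0]]
ft_force: [0.2, -0.1, -0.4]
grip_width: 0.047
```

```bash
python3 go.py .4838 -.2587 .0015 -33.5
```

```text
t 4.72 p [ 0.4847 -0.2597  0.0497] w 0.047 F [ 0.2 -0.1 -0.4] q [ 0.61  0.39 -0.29  1.98  0.16  0.78 -0.36]
travel [-0.008 -0.002  0.321] dr [ 0.     0.001 -0.009] rows>= 1.0
```

Call:
step_arm(
  moves=[
    {"travel":[0,0,0],"dr":[0,0,0]},
    {"travel":[0,0,0],"dr":[0,0,0]},
    {"travel":[-0.01,0,0.2],"dr":[0,0,0]},
    {"travel":[-0.01,0,0.32],"dr":[0,0,0]},
    {"travel":[-0.01,0,0.32],"dr":[0,0,0]},
  ],
)

```text
clock: 5.35
tcp_pos: [0.4831, -0.2587, 0.0015]
tcp_rot: [[0.831, -0.556, -0.002], [-0.556, -0.831, 0.001], [-0.002, 0.0, -1.0]]
ft_force: [-0.7, -0.8, -0.2]
grip_width: 0.066
```

Call:
step_arm(
  moves=[
    {"travel":[0,0,0],"dr":[0,0,0]},
    {"travel":[0,0,0],"dr":[0,0,0]},
    {"travel":[0,0,0],"dr":[0,0,0]},
    {"travel":[0,0,0],"dr":[0,0,0]},
    {"travel":[0,0,0],"dr":[0,0,0]},
  ],
  fingers=-1,
)

```text
clock: 5.98
tcp_pos: [0.4832, -0.2587, 0.0016]
tcp_rot: [[0.831, -0.556, -0.001], [-0.556, -0.831, 0.001], [-0.001, 0.0, -1.0]]
ft_force: [0.5, 0.3, -0.3]
grip_width: 0.0192
```

Call:
step_arm(
  moves=[
    {"travel":[0,0,0],"dr":[0,0,0]},
    {"travel":[0,0,-0.04],"dr":[0,0,0]},
    {"travel":[0,0,-0.08],"dr":[0,0,0]},
    {"travel":[0,0,-0.12],"dr":[0,0,0]},
  ],
)

```text
clock: 6.48
tcp_pos: [0.4833, -0.2588, 0.0202]
tcp_rot: [[0.831, -0.556, -0.001], [-0.556, -0.831, 0.0], [-0.001, 0.0, -1.0]]
ft_force: [0.4, 0.9, 0.5]
grip_width: 0.0006
```

Run:
```python
from h import *
s=monitor.get_state();c=optics.get_calibration('wrist')
p,d=optics.snapshot('wrist'); 
print(proj(c,s['tcp_pos']),s['tcp_pos'])
ca=c; C=-np.array(c['R']).T@c['t'];print('cam',C, np.array(s['tcp_rot']).T@(C-s['tcp_pos']))
blanks('wrist',p,d);cv2.imwrite('pics/w3.png',p[:,:,::-1])
p,d=optics.snapshot('scene');cv2.imwrite('pics/s3.png',cv2.resize(p[180:360,60:330,::-1],None,fx=2.9,fy=2.9))
c=optics.get_calibration('scene');print(proj(c,s['tcp_pos']))
```

```text
[[279.70031707 242.00488931]] [ 0.4833361  -0.25876149  0.02019703]
cam [ 0.53071896 -0.18738424  0.22680943] [-0.00053268 -0.08562897 -0.20662992]
wrist 0.82 [217. 280.] c [ 490.9 -248.4] wh [31.6 30.3] yaw 56.2 red 805 col [123.  28.  21.] zmax 0.0295 cent [ 0.4927 -0.2462]
wrist 0.73 [306. 166.] c [ 383.4 -258.2] wh [48.8 30.6] yaw 47.3 red 0 col [  5. 152. 141.] zmax 0.0292 cent [ 0.3865 -0.2556]
wrist 0.64 [129. 390.] c [ 580.7 -235.4] wh [30.6 56.7] yaw -12.7 red 0 col [ 10. 143. 133.] zmax 0.0298 cent [ 0.5806 -0.2345]
[[172.87418573 289.57150171]]
```

View pics/w3.png

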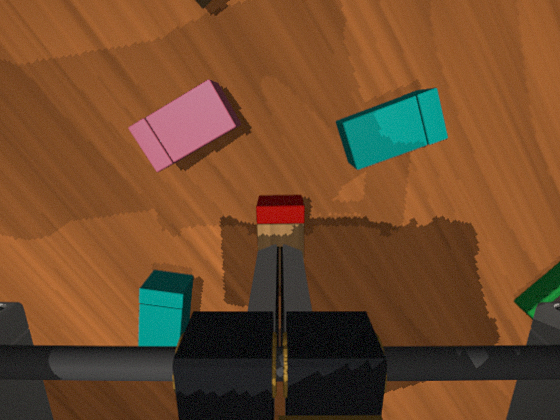

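View pics/s3.png

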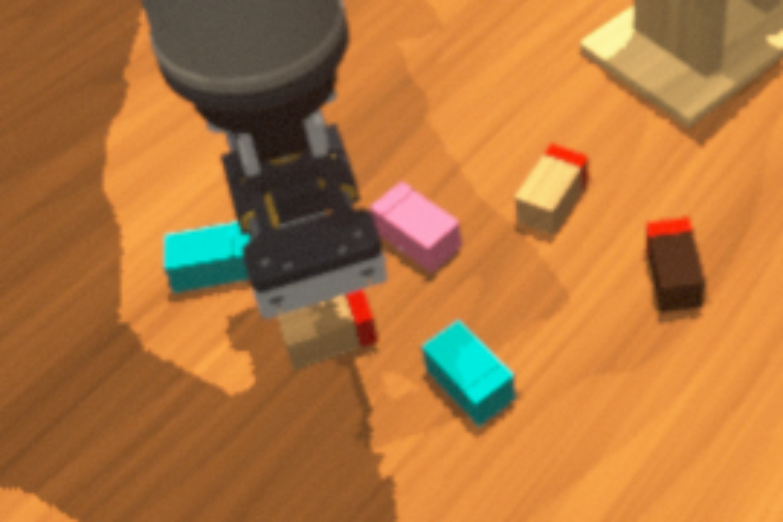

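Run:
```python
from h import *
s=monitor.get_state();c=optics.get_calibration('wrist')
p,d=optics.snapshot('wrist')
R=np.array(s['tcp_rot'])
for col in (262,275,285,300):
  for r in (225,235,240,245,248,252,258,265,280,300):
    W=world(c,[col,r],[d[r,col]]); print(col,r,p[r,col],np.round(W[0]*1000,1),np.round(R.T@(W[0]-s['tcp_pos'])*1000,1))
```

```text
262 225 [160 123  77] [ 482.4 -240.3   27.8] [-11.2 -14.8  -7.7]
262 235 [88 66 40] [ 478.4 -246.    27.4] [-11.4  -7.9  -7.3]
262 240 [96 74 48] [ 476.4 -249.    27.1] [-11.4  -4.3  -7. ]
262 245 [94 66 42] [ 474.9 -251.2   28.9] [-11.4  -1.6  -8.8]
262 248 [84 63 47] [ 530.8 -187.4  226.7] [  -0.5  -85.6 -206.6]
262 252 [63 61 59] [ 480.9 -245.1   58.6] [ -9.8 -10.1 -38.5]
262 258 [57 53 52] [ 481.7 -244.8   67.5] [ -9.4 -10.7 -47.5]
262 265 [60 58 58] [ 481.5 -245.6   74.1] [ -9.1  -9.9 -54.1]
262 280 [61 59 57] [ 482.7 -245.3   91.1] [ -8.2 -10.8 -71. ]
262 300 [66 63 62] [ 483.2 -246.   107.1] [ -7.4 -10.5 -87. ]
275 225 [161 122  74] [ 489.4 -244.6   29. ] [ -3.  -15.2  -8.9]
275 235 [101  74  47] [ 485.4 -250.5   27.8] [-3.  -8.  -7.7]
275 240 [91 71 44] [ 483.4 -253.5   27.4] [-3.  -4.4 -7.4]
275 245 [55 55 54] [ 487.3 -248.3   50.8] [ -2.8 -10.9 -30.7]
275 248 [63 64 59] [ 487.1 -248.7   54.1] [ -2.7 -10.5 -34. ]
275 252 [69 65 64] [ 487.1 -248.7   59.6] [ -2.7 -10.5 -39.5]
275 258 [66 62 59] [ 487.4 -248.4   68. ] [ -2.6 -10.9 -47.9]
275 265 [61 59 55] [ 487.1 -249.    74.8
[... 670 characters left out ...]
.    89.3] [  2.3  -9.8 -69.2]
285 300 [63 62 61] [ 490.7 -251.7  106.3] [  2.  -10.  -86.2]
300 225 [78 62 40] [ 502.5 -253.3   28.8] [ 12.7 -15.2  -8.8]
300 235 [86 63 41] [ 498.7 -259.5   27.6] [12.9 -7.9 -7.5]
300 240 [86 63 36] [ 496.9 -262.1   28.4] [13.  -4.8 -8.3]
300 245 [84 63 40] [ 495.1 -265.    28.4] [13.  -1.4 -8.3]
300 248 [85 65 34] [ 493.9 -266.8   28.1] [13.1  0.8 -8.1]
300 252 [57 56 58] [ 498.5 -256.2   59.7] [ 11.  -10.6 -39.6]
300 258 [56 56 54] [ 498.1 -256.    67.1] [ 10.5 -10.5 -47. ]
300 265 [62 59 57] [ 497.6 -255.9   74.8] [ 10.1 -10.3 -54.7]
300 280 [62 60 58] [ 496.8 -255.4   90.2] [  9.1 -10.3 -70.1]
300 300 [54 48 49] [ 495.9 -255.1  106.3] [  8.2 -10.  -86.3]
```

Run:
```python
from cell import robot, monitor
print({a:getattr(robot,a) for a in dir(robot) if not a.startswith('__')})
```

```text
{'IKError': <class 'cell.IKError'>, 'grip_point_offset': 0.0188}
```

The fingers seen by the wrist camera end about 28 mm short of the reported TCP (tool z about -29 mm). They shut with no resistance at reported z = 1.6 mm, so they were passing just above the 28 mm blank. I'll carry a 28 mm tip offset from here and go down in small steps, watching the force.

```bash
python3 - <<'E'
s=open('go.py').read()
s=s.replace("    tr=R0.T@(pos-p0)/.15;","    pos=pos+OFF*R[:,2]\n    print('tip',np.round(p0-OFF*R0[:,2],4))\n    tr=R0.T@(pos-p0)/.15;").replace("def target","OFF=.028\ndef target",1)
open('go.py','w').write(s)
E
python3 go.py .4838 -.2587 .045 -33.5
```

```text
tip [ 0.4833 -0.2588  0.0478]
t 6.67 p [ 0.4832 -0.2588  0.0198] w 0.0007 F [-0.6 -0.7 -0.1] q [ 0.6   0.44 -0.28  2.01  0.18  0.72 -0.38]
travel [ 0.003 -0.002  0.018] dr [ 0.     0.002 -0.009] rows>= 1.0
```

Call:
step_arm(
  moves=[
    {"travel":[0,0,0],"dr":[0,0,0]},
    {"travel":[0,0,0],"dr":[0,0,0]},
    {"travel":[0,0,0],"dr":[0,0,0]},
    {"travel":[0,0,0],"dr":[0,0,0]},
    {"travel":[0,0,0],"dr":[0,0,0]},
  ],
  fingers=0.4,
)

```text
clock: 7.3
tcp_pos: [0.4833, -0.2588, 0.0197]
tcp_rot: [[0.831, -0.556, -0.001], [-0.556, -0.831, 0.0], [-0.001, 0.0, -1.0]]
ft_force: [0.9, 0.1, 0.3]
grip_width: 0.0466
```

Call:
step_arm(
  moves=[
    {"travel":[0,0,0],"dr":[0,0,0]},
    {"travel":[0,0,0],"dr":[0,0,0]},
    {"travel":[0,0,0.1],"dr":[0,0,0]},
    {"travel":[0,0,0.22],"dr":[0,0,0]},
    {"travel":[0,0,0.25],"dr":[0,0,0]},
  ],
)

```text
clock: 7.92
tcp_pos: [0.4821, -0.2582, -0.0198]
tcp_rot: [[0.831, -0.556, -0.004], [-0.556, -0.831, 0.002], [-0.004, 0.001, -1.0]]
ft_force: [-0.7, 0.3, 0.2]
grip_width: 0.0659
```

```bash
python3 go.py .4838 -.2587 .004 -33.5
python3 - <<'E'
from h import *
s=monitor.get_state();c=optics.get_calibration('wrist')
p,d=optics.snapshot('wrist');cv2.imwrite('pics/w4.png',p[:,:,::-1])
R=np.array(s['tcp_rot'])
v,u=np.nonzero(d>0.05);W=world(c,np.c_[u,v],d[v,u]);T=(W-s['tcp_pos'])@R*1000
col=p[v,u].astype(int)
k=(np.ptp(col,axis=1)<15)&(T[:,1]>-16)&(abs(T[:,0])<60)&(W[:,2]>.004)
for lo in (-90,-70,-50,-40,-36,-34,-32,-30,-28,-26,-24,-22,-20): 
    q=k&(T[:,2]>=lo)&(T[:,2]<lo+2);print(lo,q.sum(),np.round(T[q].min(0),1) if q.any() else '', np.round(T[q].max(0),1) if q.any() else '')
E
```

```text
tip [ 0.4822 -0.2582  0.0082]
t 7.92 p [ 0.4821 -0.2582 -0.0198] w 0.0659 F [-0.7  0.3  0.2] q [ 0.59  0.5  -0.26  2.02  0.21  0.65 -0.4 ]
travel [ 0.012 -0.004  0.028] dr [ 0.001  0.008 -0.009] rows>= 1.0
-90 260 [-45.6 -11.1 -90. ] [ 44.4   6.7 -88. ]
-70 158 [-44.8 -11.2 -70. ] [ 44.5   6.7 -68. ]
-50 110 [-44.4 -11.  -50. ] [ 44.4   6.2 -48. ]
-40 103 [-44.1 -11.2 -40. ] [ 43.8   5.6 -38. ]
-36 88 [-42.8 -11.  -36. ] [ 41.9   6.2 -34.1]
-34 59 [-41.3 -11.  -34. ] [ 40.1   2.4 -32. ]
-32 61 [-38.5 -10.8 -32. ] [ 37.3   6.4 -30. ]
-30 18 [-35.7 -10.5 -29.9] [ 34.7   0.3 -28.3]
-28 3 [-34.8  -9.1 -28. ] [ 34.3  -5.1 -27.4]
-26 0  
-24 0  
-22 0  
-20 0
```

View pics/w4.png

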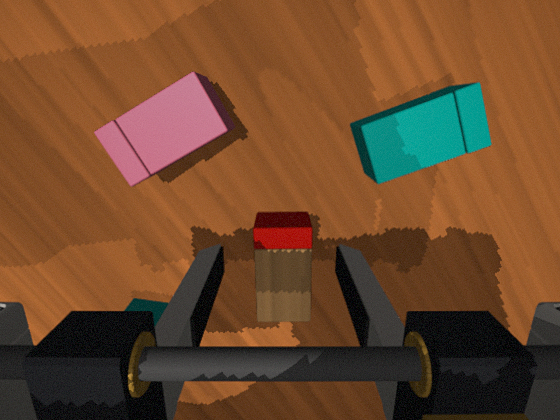

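This confirms it: the fingertips sit 28 mm behind the reported TCP, and blank A at (265, 283) is now between the fingers.

Call:
step_arm(
  moves=[
    {"travel":[0.01,0,0.02],"dr":[0,0,0]},
    {"travel":[0.01,0,0.02],"dr":[0,0,0]},
    {"travel":[0.01,0,0.02],"dr":[0,0,0]},
    {"travel":[0.01,0,0.02],"dr":[0,0,0]},
    {"travel":[0.01,0,0.02],"dr":[0,0,0]},
  ],
  fingers=-1,
  squeeze=20,
)

```text
clock: 8.6
tcp_pos: [0.4837, -0.2591, -0.0223]
tcp_rot: [[0.831, -0.556, -0.003], [-0.556, -0.831, 0.001], [-0.003, 0.0, -1.0]]
ft_force: [-0.9, 0.6, 2.7]
grip_width: 0.0297
```

Call:
step_arm(
  moves=[
    {"travel":[0,0,0],"dr":[0,0,0]},
    {"travel":[0,0,-0.05],"dr":[0,0,0]},
    {"travel":[0,0,-0.15],"dr":[0,0,0]},
    {"travel":[0,0,-0.3],"dr":[0,0,0]},
  ],
)

```text
clock: 9.1
tcp_pos: [0.4836, -0.259, 0.0237]
tcp_rot: [[0.831, -0.556, -0.003], [-0.556, -0.831, 0.002], [-0.004, 0.0, -1.0]]
ft_force: [-0.2, 0.4, -0.3]
grip_width: 0.03
```

```bash
python3 go.py .5351 .1196 .20 0 t
```

```text
tip [ 0.4837 -0.2591  0.0517]
t 9.1 p [ 0.4836 -0.259   0.0237] w 0.03 F [-0.2  0.4 -0.3] q [ 0.61  0.43 -0.28  2.    0.17  0.74 -0.37]
travel [-1.088 -2.208 -1.007] dr [-0.921  0.192 -0.742] rows>= 7.0
```

Call:
step_arm(
  moves=[
    {"travel":[0,-0.05,-0.35],"dr":[0,0,0]},
    {"travel":[-0.1,-0.2,-0.7],"dr":[-0.1,0,-0.1]},
    {"travel":[-0.25,-0.5,-0.95],"dr":[-0.3,0,-0.25]},
    {"travel":[-0.4,-0.8,-1],"dr":[-0.4,0.05,-0.4]},
    {"travel":[-0.5,-1,-1],"dr":[-0.4,0.1,-0.5]},
  ],
)

```text
clock: 9.72
tcp_pos: [0.5062, -0.0892, 0.1759]
tcp_rot: [[0.95, -0.31, -0.044], [-0.312, -0.927, -0.208], [0.024, 0.212, -0.977]]
ft_force: [0.1, -0.5, -0.9]
grip_width: 0.0299
```

```bash
python3 go.py .5332 .110 .19 0 t
```

```text
tip [ 0.5074 -0.0833  0.2033]
t 9.72 p [ 0.5062 -0.0892  0.1759] w 0.0299 F [ 0.1 -0.5 -0.9] q [ 0.27  0.22 -0.43  1.93  0.33  1.11 -0.64]
travel [-0.235 -1.217 -0.196] dr [-0.523  0.04  -0.242] rows>= 4.0
```

Call:
step_arm(
  moves=[
    {"travel":[-0.05,-0.3,-0.1],"dr":[-0.13,0,-0.06]},
    {"travel":[-0.1,-0.6,-0.2],"dr":[-0.27,0.02,-0.12]},
    {"travel":[-0.17,-0.9,-0.2],"dr":[-0.4,0.03,-0.18]},
    {"travel":[-0.2,-1,-0.2],"dr":[-0.52,0.04,-0.24]},
    {"travel":[-0.2,-1,-0.2],"dr":[-0.52,0.04,-0.24]},
  ],
)

```text
clock: 10.35
tcp_pos: [0.5251, 0.0682, 0.1727]
tcp_rot: [[0.982, -0.165, -0.089], [-0.187, -0.868, -0.46], [-0.001, 0.468, -0.884]]
ft_force: [-0.1, 0.4, -0.8]
grip_width: 0.0298
```

```bash
python3 go.py .5332 .110 .165 0 t
```

```text
tip [0.5276 0.081  0.1974]
t 10.35 p [0.5251 0.0682 0.1727] w 0.0298 F [-0.1  0.4 -0.8] q [-0.12  0.42 -0.52  1.77  0.53  1.42 -1.02]
travel [ 0.    -0.275  0.099] dr [-0.003 -0.001  0.007] rows>= 1.0
```

Call:
step_arm(
  moves=[
    {"travel":[0,-0.14,0],"dr":[0,0,0]},
    {"travel":[0,-0.27,0.05],"dr":[0,0,0]},
    {"travel":[0,-0.27,0.1],"dr":[0,0,0]},
    {"travel":[0,-0.27,0.1],"dr":[0,0,0]},
  ],
)

```text
clock: 10.85
tcp_pos: [0.5301, 0.0952, 0.1399]
tcp_rot: [[0.982, -0.165, -0.09], [-0.188, -0.867, -0.461], [-0.002, 0.469, -0.883]]
ft_force: [-1.1, -0.7, 0.7]
grip_width: 0.0301
```

```bash
python3 go.py .5332 .110 .136 0 t
python3 - <<'E'
from h import *
p,d=optics.snapshot('wrist');cv2.imwrite('pics/w5.png',p[:,:,::-1])
p,d=optics.snapshot('scene');cv2.imwrite('pics/s5.png',cv2.resize(p[80:260,230:430,::-1],None,fx=3.3,fy=3.3))
E
```

```text
tip [0.5327 0.1081 0.1646]
t 10.85 p [0.5301 0.0952 0.1399] w 0.0301 F [-1.1 -0.7  0.7] q [-0.16  0.49 -0.52  1.76  0.55  1.39 -1.09]
travel [ 0.002 -0.101  0.162] dr [-0.     0.002  0.006] rows>= 1.0
```

View pics/w5.png

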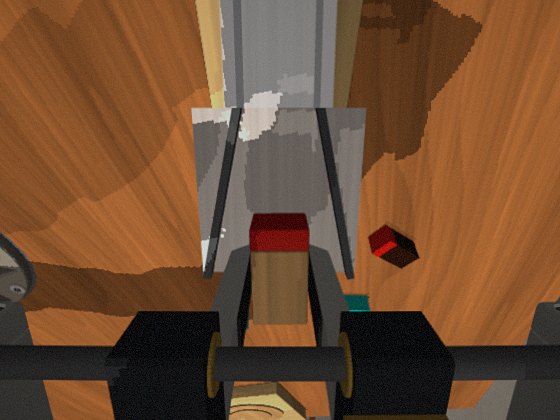

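View pics/s5.png

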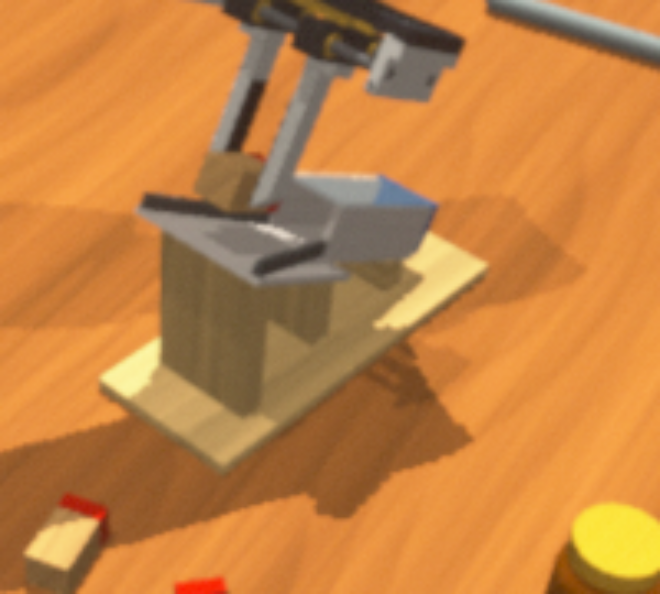

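Both pictures show the blank level with the apron and centred between its guides (col 280 against 279), with the red end downhill. Now I lower it.

Call:
step_arm(
  moves=[
    {"travel":[0,-0.05,0.03],"dr":[0,0,0]},
    {"travel":[0,-0.1,0.06],"dr":[0,0,0]},
    {"travel":[0,-0.1,0.1],"dr":[0,0,0]},
    {"travel":[0,-0.1,0.14],"dr":[0,0,0]},
    {"travel":[0,-0.1,0.16],"dr":[0,0,0]},
  ],
)

```text
clock: 11.58
tcp_pos: [0.5307, 0.0972, 0.1121]
tcp_rot: [[0.982, -0.166, -0.09], [-0.189, -0.868, -0.46], [-0.001, 0.469, -0.883]]
ft_force: [-0.1, -0.2, -0.1]
grip_width: 0.0299
```

```bash
python3 go.py .5328 .108 .133 0 t
python3 - <<'E'
from h import *
p,d=optics.snapshot('scene');cv2.imwrite('pics/s6.png',cv2.resize(p[80:260,230:430,::-1],None,fx=3.3,fy=3.3))
E
```

```text
tip [0.5332 0.1101 0.1368]
t 11.57 p [0.5307 0.0972 0.1121] w 0.0299 F [-0.1 -0.2 -0.1] q [-0.17  0.52 -0.51  1.78  0.57  1.35 -1.12]
travel [-0.     0.     0.029] dr [-0.001  0.     0.005] rows>= 1.0
```

View pics/s6.png

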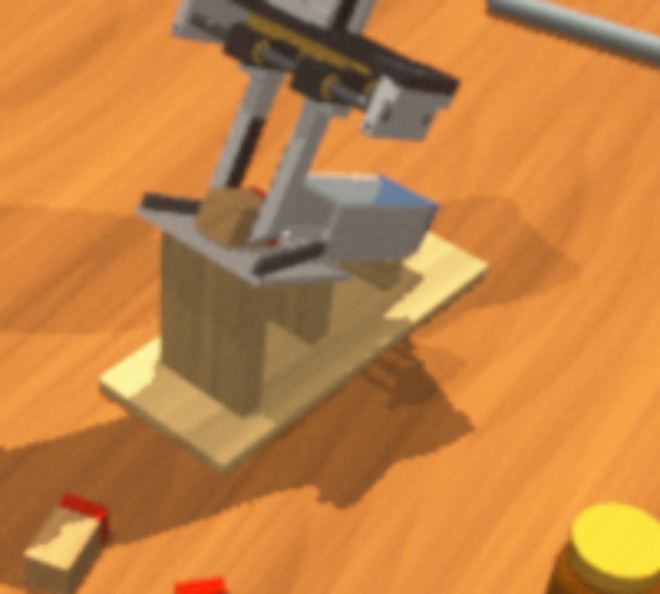

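Call:
step_arm(
  moves=[
    {"travel":[0,0,0.01],"dr":[0,0,0]},
    {"travel":[0,0,0.01],"dr":[0,0,0]},
    {"travel":[0,0,0.01],"dr":[0,0,0]},
    {"travel":[0,0,0.01],"dr":[0,0,0]},
  ],
  fingers=-0.1,
)

```text
clock: 12.12
tcp_pos: [0.5306, 0.0964, 0.1108]
tcp_rot: [[0.982, -0.166, -0.09], [-0.189, -0.868, -0.46], [-0.001, 0.469, -0.883]]
ft_force: [0.4, 0.5, 0.4]
grip_width: 0.0421
```

```bash
python3 go.py .5328 .108 .133 0 t
python3 - <<'E'
from h import *
p,d=optics.snapshot('wrist');cv2.imwrite('pics/w7.png',p[:,:,::-1])
E
```

```text
tip [0.5331 0.1093 0.1355]
t 12.12 p [0.5306 0.0964 0.1108] w 0.0421 F [0.4 0.5 0.4] q [-0.17  0.52 -0.51  1.78  0.57  1.35 -1.12]
travel [-0.     0.     0.019] dr [-0.001  0.     0.005] rows>= 1.0
```

View pics/w7.png

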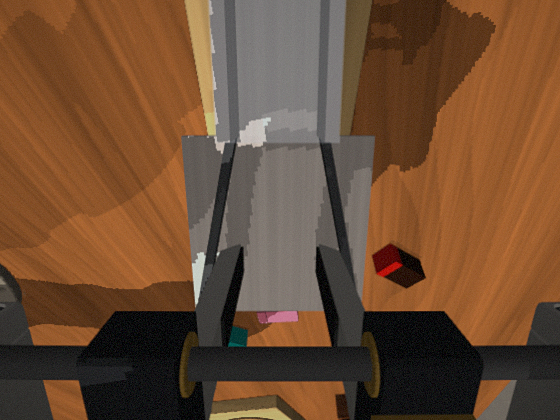

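The apron is empty, so blank A has slid off it under the cover. Next I retract, check from the other cameras, and go for blank B.

Call:
step_arm(
  moves=[
    {"travel":[0,0,-0.2],"dr":[0,0,0]},
    {"travel":[0,0.1,-0.45],"dr":[0,0,0]},
    {"travel":[0,0.4,-0.6],"dr":[0.2,0,0]},
    {"travel":[0,0.7,-0.6],"dr":[0.5,0,0]},
    {"travel":[0,1,-0.5],"dr":[0.8,0,0]},
  ],
  fingers=0.4,
)

```text
clock: 12.8
tcp_pos: [0.514, 0.0074, 0.2474]
tcp_rot: [[0.982, -0.186, -0.019], [-0.187, -0.979, -0.086], [-0.002, 0.088, -0.996]]
ft_force: [1.7, -0.2, -0.7]
grip_width: 0.0659
```

```bash
python3 go.py .5355 -.083 .08 8.7
python3 - <<'E'
from h import *
p,d=optics.snapshot('scene');cv2.imwrite('pics/s8.png',cv2.resize(p[80:260,230:430,::-1],None,fx=3.3,fy=3.3))
p,d=optics.snapshot('top');cv2.imwrite('pics/t8.png',cv2.resize(p[150:260,120:290,::-1],None,fx=4.7,fy=4.7,interpolation=cv2.INTER_CUBIC))
E
```

```text
tip [0.5145 0.0098 0.2753]
t 12.8 p [0.514  0.0074 0.2474] w 0.0659 F [ 1.7 -0.2 -0.7] q [ 0.27  0.16 -0.53  1.83  0.17  1.22 -0.5 ]
travel [0.257 0.449 1.347] dr [ 0.166  0.033 -0.648] rows>= 4.0
```

View pics/s8.png

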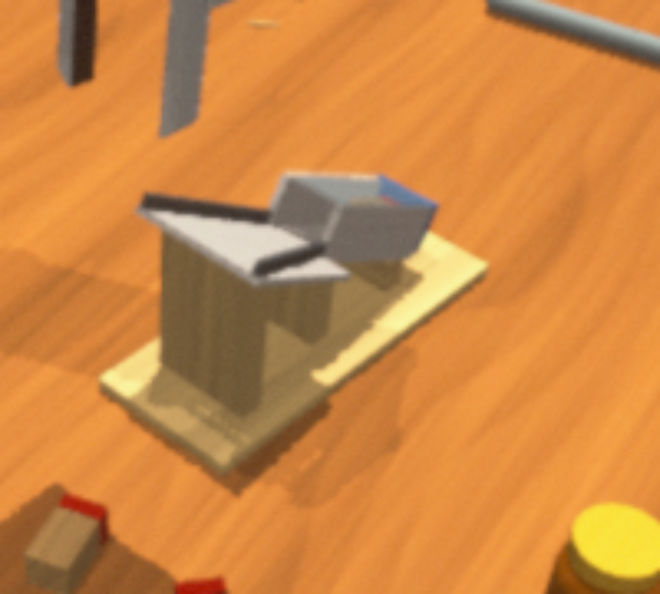

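View pics/t8.png

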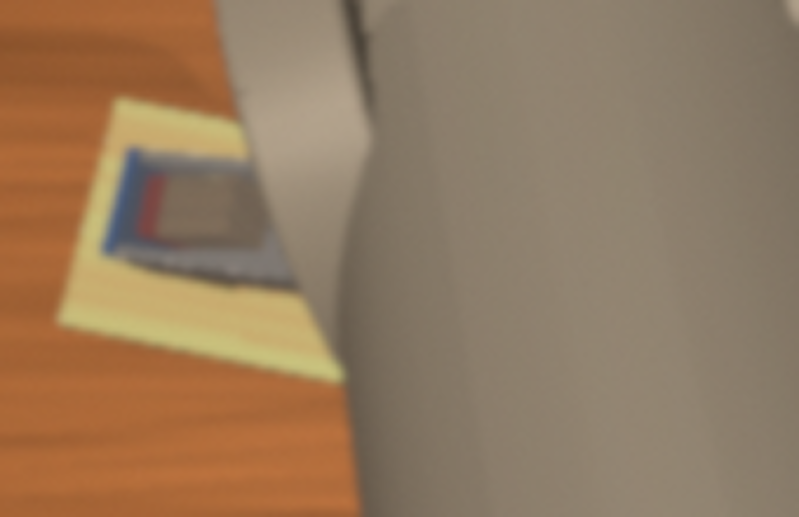

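Blank A is home. Through the clear roof its red end is against the blue stop. Now blank B.

Call:
step_arm(
  moves=[
    {"travel":[0.09,0.15,0.25],"dr":[0.05,0,-0.2]},
    {"travel":[0.17,0.3,0.5],"dr":[0.1,0.02,-0.4]},
    {"travel":[0.25,0.45,0.75],"dr":[0.16,0.03,-0.65]},
    {"travel":[0.25,0.45,1],"dr":[0.16,0.03,-0.65]},
    {"travel":[0.25,0.45,1],"dr":[0.16,0.03,-0.65]},
  ],
)

```text
clock: 13.52
tcp_pos: [0.5311, -0.0891, 0.102]
tcp_rot: [[0.991, 0.136, -0.008], [0.136, -0.991, -0.006], [-0.009, 0.005, -1.0]]
ft_force: [0.5, 1.2, 0.8]
grip_width: 0.0657
```

```bash
python3 - <<'E'
from h import *
c=optics.get_calibration('wrist')
p,d=optics.snapshot('wrist'); cv2.imwrite('pics/w9.png',p[:,:,::-1])
blanks('wrist',p,d)
E
python3 go.py .5355 -.083 .005 8.7
```

```text
wrist 0.87 [337. 300.] c [ 580.4 -220.5] wh [61.2 23.6] yaw 11.4 red 0 col [ 4. 49. 46.] zmax 0.0304 cent [ 0.5759 -0.2215]
tip [ 0.5334 -0.0882  0.133 ]
t 13.62 p [ 0.5333 -0.0883  0.105 ] w 0.0656 F [0.  0.7 0.3] q [ 0.44  0.33 -0.48  1.95  0.2   0.91 -0.  ]
travel [ 0.023 -0.039  0.853] dr [ 0.012  0.008 -0.027] rows>= 3.0
```

View pics/w9.png

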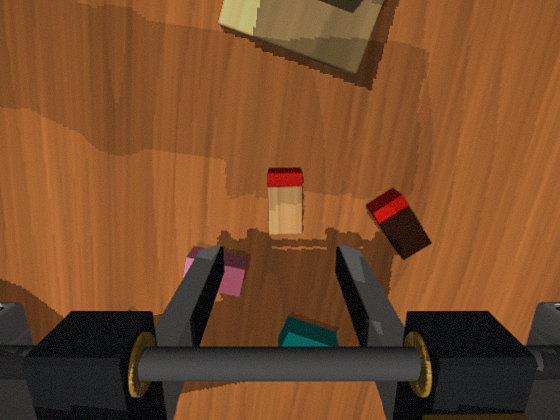

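The wrist view shows blank B at (200, 285) between the fingers, red end up-image (uphill of nothing, toward the rail). The pink and dark blanks are clear of both fingers.

Call:
step_arm(
  moves=[
    {"travel":[0.02,-0.04,0.2],"dr":[0.01,0,-0.03]},
    {"travel":[0.02,-0.04,0.45],"dr":[0.01,0,-0.03]},
    {"travel":[0.02,-0.04,0.65],"dr":[0.01,0,-0.03]},
    {"travel":[0.02,-0.04,0.8],"dr":[0.01,0,-0.03]},
    {"travel":[0.02,-0.04,0.83],"dr":[0.01,0,-0.03]},
  ],
)

```text
clock: 14.25
tcp_pos: [0.5358, -0.0822, -0.019]
tcp_rot: [[0.988, 0.154, -0.003], [0.154, -0.988, -0.002], [-0.004, 0.001, -1.0]]
ft_force: [-0.0, 0.3, 0.2]
grip_width: 0.0659
```

```bash
python3 - <<'E'
from h import *
p,d=optics.snapshot('wrist'); cv2.imwrite('pics/w10.png',p[:,:,::-1])
E
python3 go.py .5355 -.083 .005 8.7
```

```text
tip [ 0.536  -0.0822  0.0091]
t 14.3 p [ 0.5359 -0.0822 -0.0189] w 0.0659 F [-0.1 -0.7 -0.5] q [ 0.37  0.51 -0.42  2.03  0.33  0.67 -0.1 ]
travel [-0.003  0.005  0.028] dr [0.002 0.006 0.005] rows>= 1.0
```

View pics/w10.png

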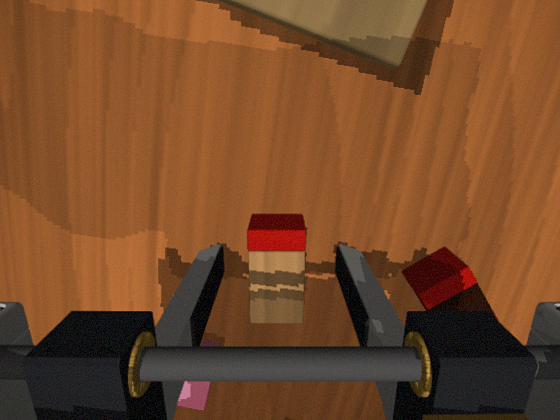

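Call:
step_arm(
  moves=[
    {"travel":[-0.01,0,0.02],"dr":[0,0,0]},
    {"travel":[-0.01,0,0.025],"dr":[0,0,0]},
    {"travel":[-0.01,0,0.025],"dr":[0,0,0]},
    {"travel":[-0.01,0,0.025],"dr":[0,0,0]},
    {"travel":[-0.01,0,0.025],"dr":[0,0,0]},
  ],
  fingers=-1,
  squeeze=20,
)

```text
clock: 14.92
tcp_pos: [0.5346, -0.0826, -0.0223]
tcp_rot: [[0.988, 0.154, -0.003], [0.154, -0.988, -0.002], [-0.003, 0.001, -1.0]]
ft_force: [-1.7, 0.3, 6.1]
grip_width: 0.0301
```

Call:
step_arm(
  moves=[
    {"travel":[0,0,0],"dr":[0,0,0]},
    {"travel":[0,0,-0.1],"dr":[0,0,0]},
    {"travel":[0,0,-0.35],"dr":[0,0,0]},
    {"travel":[0,0,-0.65],"dr":[0,0,0]},
    {"travel":[0,0,-1],"dr":[0,0,0]},
  ],
)

```text
clock: 15.55
tcp_pos: [0.5344, -0.0821, 0.1297]
tcp_rot: [[0.988, 0.154, -0.003], [0.154, -0.988, -0.001], [-0.003, 0.001, -1.0]]
ft_force: [0.5, -1.5, 0.1]
grip_width: 0.0297
```

```bash
python3 go.py .5332 .110 .20 0 t
```

```text
tip [ 0.5345 -0.082   0.1577]
t 15.55 p [ 0.5344 -0.0821  0.1297] w 0.0297 F [ 0.5 -1.5  0.1] q [ 0.46  0.3  -0.5   1.93  0.18  0.96  0.02]
travel [ 0.158 -1.184 -0.305] dr [-0.921 -0.156  0.65 ] rows>= 4.0
```

Call:
step_arm(
  moves=[
    {"travel":[0,0,-0.25],"dr":[-0.1,0,0.1]},
    {"travel":[0.03,-0.15,-0.4],"dr":[-0.3,-0.05,0.2]},
    {"travel":[0.07,-0.4,-0.4],"dr":[-0.5,-0.1,0.4]},
    {"travel":[0.12,-0.65,-0.4],"dr":[-0.7,-0.13,0.55]},
    {"travel":[0.15,-0.9,-0.4],"dr":[-0.9,-0.16,0.65]},
  ],
)

```text
clock: 16.18
tcp_pos: [0.5362, 0.0564, 0.1911]
tcp_rot: [[0.981, -0.171, -0.09], [-0.194, -0.87, -0.454], [-0.001, 0.463, -0.886]]
ft_force: [0.8, -0.8, -0.0]
grip_width: 0.0297
```

```bash
python3 go.py .5332 .110 .165 0 t
```

```text
tip [0.5387 0.0691 0.216 ]
t 16.18 p [0.5362 0.0564 0.1911] w 0.0297 F [ 0.8 -0.8 -0. ] q [-0.1   0.41 -0.5   1.75  0.52  1.43 -0.98]
travel [-0.088 -0.386  0.181] dr [-0.015  0.004 -0.004] rows>= 2.0
```

Call:
step_arm(
  moves=[
    {"travel":[-0.05,-0.2,0],"dr":[-0.01,0,0]},
    {"travel":[-0.09,-0.38,0.05],"dr":[-0.01,0,0]},
    {"travel":[-0.09,-0.38,0.12],"dr":[-0.01,0,0]},
    {"travel":[-0.09,-0.38,0.18],"dr":[-0.01,0,0]},
    {"travel":[-0.09,-0.38,0.18],"dr":[-0.01,0,0]},
  ],
)

```text
clock: 16.8
tcp_pos: [0.5302, 0.0947, 0.1411]
tcp_rot: [[0.981, -0.173, -0.092], [-0.196, -0.867, -0.459], [-0.001, 0.468, -0.884]]
ft_force: [-0.2, -0.2, -1.0]
grip_width: 0.0302
```

```bash
python3 go.py .5332 .110 .1355 0 t
python3 - <<'E'
from h import *
p,d=optics.snapshot('wrist'); cv2.imwrite('pics/w11.png',p[:,:,::-1])
E
```

```text
tip [0.5328 0.1075 0.1658]
t 16.8 p [0.5302 0.0947 0.1411] w 0.0302 F [-0.2 -0.2 -1. ] q [-0.17  0.48 -0.51  1.76  0.54  1.39 -1.09]
travel [ 0.    -0.109  0.171] dr [-0.003  0.005 -0.008] rows>= 1.0
```

View pics/w11.png

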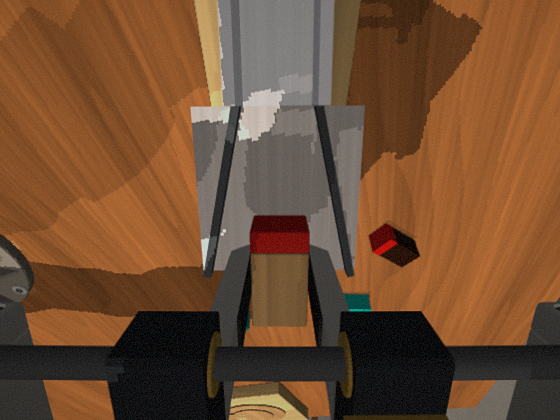

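The view matches blank A's before its release: centred at col 280, red end downhill. I lower it, then release.

Call:
step_arm(
  moves=[
    {"travel":[0,-0.05,0.03],"dr":[0,0,0]},
    {"travel":[0,-0.11,0.06],"dr":[0,0,0]},
    {"travel":[0,-0.11,0.1],"dr":[0,0,0]},
    {"travel":[0,-0.11,0.15],"dr":[0,0,0]},
    {"travel":[0,-0.11,0.17],"dr":[0,0,0]},
  ],
)

```text
clock: 17.48
tcp_pos: [0.5307, 0.0972, 0.1107]
tcp_rot: [[0.981, -0.173, -0.092], [-0.196, -0.867, -0.459], [-0.001, 0.468, -0.884]]
ft_force: [0.2, -0.4, 0.2]
grip_width: 0.0299
```

Call:
step_arm(
  moves=[
    {"travel":[0,0,0.01],"dr":[0,0,0]},
    {"travel":[0,0,0.01],"dr":[0,0,0]},
    {"travel":[0,0,0.01],"dr":[0,0,0]},
    {"travel":[0,0,0.01],"dr":[0,0,0]},
  ],
  fingers=-0.1,
)

```text
clock: 17.98
tcp_pos: [0.5306, 0.0966, 0.1095]
tcp_rot: [[0.981, -0.173, -0.092], [-0.195, -0.867, -0.459], [-0.0, 0.468, -0.884]]
ft_force: [0.7, -0.9, 0.1]
grip_width: 0.042
```

Run:
```python
from h import *
p,d=optics.snapshot('wrist'); cv2.imwrite('pics/w12.png',p[:,:,::-1])
```

```text
(no output)
```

View pics/w12.png

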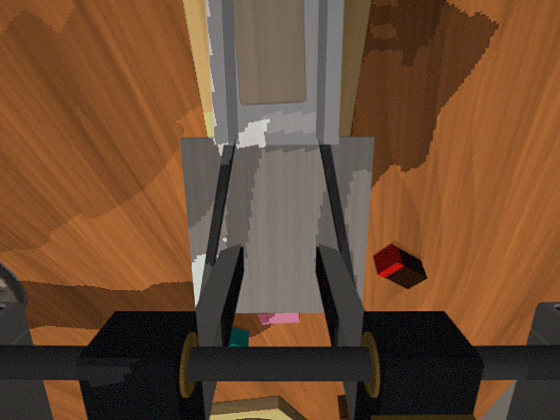

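Blank B is inside the tube, its tail at row 102 behind the tube mouth. I retract clear and check.

Call:
step_arm(
  moves=[
    {"travel":[0,0,-0.2],"dr":[0,0,0]},
    {"travel":[0,0.1,-0.45],"dr":[0,0,0]},
    {"travel":[0,0.4,-0.6],"dr":[0.2,0,0]},
    {"travel":[0,0.7,-0.6],"dr":[0.5,0,0]},
    {"travel":[0,1,-0.5],"dr":[0.8,0,0]},
  ],
)

```text
clock: 18.65
tcp_pos: [0.5132, 0.007, 0.2462]
tcp_rot: [[0.981, -0.193, -0.017], [-0.194, -0.978, -0.083], [-0.001, 0.085, -0.996]]
ft_force: [0.9, -0.8, -0.3]
grip_width: 0.0424
```

Call:
step_arm(
  moves=[
    {"travel":[0,0.3,-0.05],"dr":[0,0,0]},
    {"travel":[0,0.6,-0.1],"dr":[0,0,0]},
    {"travel":[0,0.9,-0.1],"dr":[0,0,0]},
    {"travel":[0,1,-0.1],"dr":[0,0,0]},
    {"travel":[0,1,-0.1],"dr":[0,0,0]},
  ],
)

```text
clock: 19.27
tcp_pos: [0.4845, -0.1386, 0.274]
tcp_rot: [[0.981, -0.194, -0.017], [-0.195, -0.977, -0.083], [-0.001, 0.085, -0.996]]
ft_force: [1.3, 0.4, -0.9]
grip_width: 0.0423
```

Call:
step_arm(
  moves=[
    {"travel":[-0.1,0.3,0],"dr":[0,0,0]},
    {"travel":[-0.2,0.6,0],"dr":[0,0,0]},
    {"travel":[-0.2,0.8,0],"dr":[0,0,0]},
    {"travel":[-0.2,0.8,0],"dr":[0,0,0]},
    {"travel":[-0.2,0.8,0],"dr":[0,0,0]},
  ],
)

```text
clock: 19.9
tcp_pos: [0.4325, -0.2483, 0.2839]
tcp_rot: [[0.981, -0.192, -0.017], [-0.193, -0.978, -0.083], [-0.001, 0.084, -0.996]]
ft_force: [-0.3, 0.2, 1.2]
grip_width: 0.0425
```

Run:
```python
from h import *
s=monitor.get_state();print(s['clock'],np.abs(s['qd']).max())
p,d=optics.snapshot('scene');cv2.imwrite('pics/s13.png',p[:,:,::-1])
p,d=optics.snapshot('top');cv2.imwrite('pics/t13.png',cv2.resize(p[140:260,120:290,::-1],None,fx=4.7,fy=4.7,interpolation=cv2.INTER_CUBIC))
```

```text
19.9 0.004941261431899265
```

View pics/s13.png

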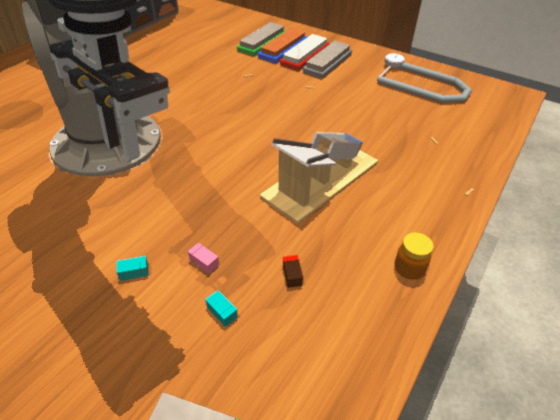

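View pics/t13.png

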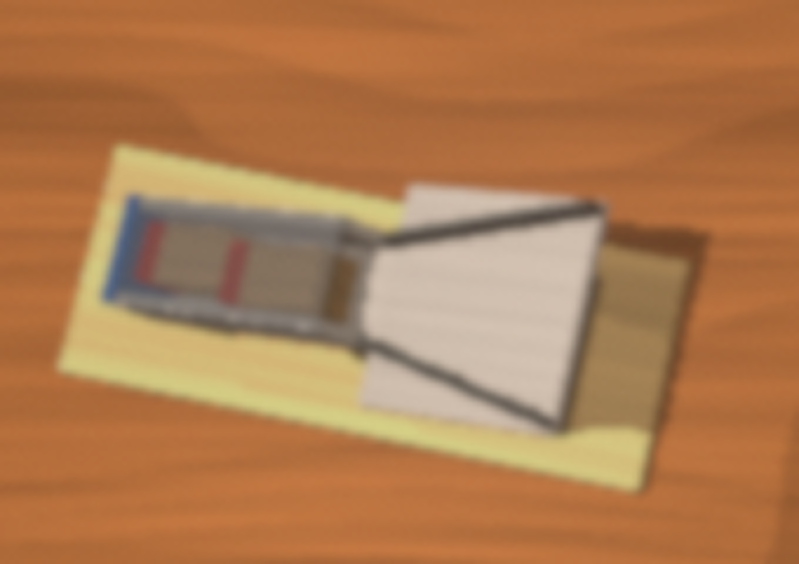

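The top view shows both blanks in the tube, one behind the other, red ends toward the blue stop. The dark, turquoise and pink blanks have not moved and the arm is clear.

```bash
python3 -c "
from cell import workorder
print(workorder.job_done())"
```

```text
the job is handed in; nothing more can be done
None
```

Both pale spruce blanks are inside the tube, one behind the other, with their red ends toward the blue stop. I handed the job in at about 20 s of the 51 s allowed.

- **Final checks:** the last top picture shows both blanks in the tube in the right order and direction. The last scene picture shows the dark, turquoise and pink blanks still where they lay, and the arm at rest and clear of everything. The wrist force was about 6 N at most in the readings I took.
- **What disagreed:** the fingertips turned out to be about 28 mm behind the reported TCP, although the interface says the TCP lies at their very end. Because of this, my first two attempts to grasp blank A closed just above it without moving it. I measured the gap with the wrist camera's depth and corrected for it, and after that each blank was gripped and placed on the first try.
- **Camera offset:** the scene and top cameras also differed by up to about 5 mm, mostly in y. I used the average of the two, and for blank A the wrist camera agreed with it.

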